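# Open the battery compartment of the watering timer

### The arm

A 6-joint arm with a two-finger parallel gripper is mounted at the origin on the work surface. World frame = base frame: x ahead of the robot, y to its left, z up, the work surface at z = 0. Lengths are in m, angles in rad, forces in N, time in s.
With the tool pointing down it reaches from about 0.35 to 0.85 m from the base axis. Payload 8.1 kg.
Tool frame: the origin (TCP) lies midway between the tips of the shut fingers; the grasp point (between the pads) lies robot.grasp_offset behind it (robot.grasp_offset is the distance from the TCP to the grasp point, in m); z points along the fingers, y is the direction in which the jaws open and shut (so a half turn about z gives the same grasp; the last joint's range is limited). The gripper opens to 93 mm and grips with 3 to 60 N. Pads are 15 mm wide; open, the fingers measure 128 mm over their backs; the gripper's body (75 mm by 188 mm) begins 65 mm behind the grasp point.
Start: joints at [1.098, 0.13, 1.488, -0, 1.523, -0.085], TCP at [0.227, 0.555, 0.219] pointing down, gripper open.
Joint ranges: [-2.96, 2.96], [-0.89, 2.26], [0.02, 2.5], [-1.34, 4.48], [0, 2.73], [-2.66, 2.66]. Speed limits (rad/s): [2.39, 2.39, 2.79, 3.14, 3.14, 3.14].

### API

Orientations are given as a rotation vector (axis times angle).
In Python, from plant import robot gives the robot as it stands.
- The arm moves only by the shell command python3 -m handwheel 'ROWS' [OPENING] [FORCE]. ROWS is text: rows parted by semicolons, each of 6 numbers parted by spaces: the shift along the world's x, y, z each as a share of 0.3 m, from -1 to 1, then the turn, a rotation vector about the world's x, y, z each as a share of 45 degrees, from -1 to 1. A call has 1 to 5 rows; each row is the pose to reach, as a shift and turn from the pose commanded when the call began; what a row does not reach only later rows make up. A row lasts 1/10 s, in which the tool goes at most 50 mm and 8.59 degrees, less where a joint would pass 70% of its speed; a pose out of reach is approached as far as the arm can. A call with a number of a shift or a turn outside -1 to 1 is refused whole. A call with a gripper value outside its range is refused whole. OPENING is the closure, from -1 (fully open) to 1 (shut), set as the call begins (- or left out, the last holds). The fingers move at their own pace and stop on an object; FORCE is the grip in N (left out, the last holds). Time passes only in rows, so rows that repeat a pose let the fingers close. It gives the time, the measured TCP pose, the force and the opening at its end, in the units of the state.
- robot.read_state(): the state, without advancing time (a new reading comes with each control period).
- robot.read_camera(name): name is "scene" or "top"; returns (picture, depth): 480x640x3 uint8, red, green, blue; 480x640 float32, m along the optical axis (not along the pixel's ray), 0 where there is no reading.
- robot.camera_model(name): a dict with "camera_matrix" (3x3 intrinsics, pixels), "dist" ([k1, k2, p1, p2, k3] as OpenCV has them; the pictures are not rectified), "pose" (4x4, takes a point from camera to world coordinates). Camera axes: x right, y down, z forward; pixel columns grow to the right and rows downward; lengths in m; the calibration is good to about 2 mm. A picture is of the moment at which its call begins. camera_model takes no time and is no camera call.
- robot.close_job(): hands the job in, once; it reports no verdict.
Trained networks look in the newest picture that a camera, given by its name, has taken for a name from the list of things; names that differ only in an ending like _2 or _b are one class to them, and where a whole thing is asked for, a point or a joint stands for the part that bears it (a point fixed in the world has none). Each returns a list of dicts, best first, with "conf" (0 to 1); they miss things now and then, are a little off and sometimes report something else, mostly with a low value. They report only what shows in the picture. A call takes as long as a camera call. They do not tell look-alikes from the thing itself.
- robot.look_for(camera, query): "rect" ([centre column, centre row, width, height] in pixels, round what is visible of it).
- robot.silhouettes(camera, query): "pixels" (480x640 bool, what is visible of it) and "rect" ([centre column, centre row, width, height] in pixels, round what is visible of it).
- robot.tip_of(camera, query): "at" ([row, column] in pixels: a listed point, or the origin of a listed thing).
The state is a dict: "t": time; "q": joint angles; "dq": joint speeds; "joint_torque": joint torques, N m; "tool_pos": TCP position; "orientation": TCP orientation; "force": force on the tool from outside, world axes, zero at the start; "wrist_torque": the same for the moment, N m; "opening": finger opening in m.
Only numpy, scipy, OpenCV 4.12 (cv2) and the standard library are available. Lean on these libraries where they do the work, as an engineer would, in place of code of your own. Each camera call takes 0.05 s, during which the arm holds its last target.

### The job

The watering timer needs fresh batteries: pinch its battery cover's release tab in towards the grip rib, swing the tab end up at least 15 degrees with the tongues still in their slot, then draw the cover out. Lay it flat in the bamboo tray, rib side up, lowering it right down onto the tray floor before letting go. Leave the tray, pot, saucer and spray bottle where they are.

Things in the scene. Friction and masses are not known exactly. Their poses are not given: they have to be found in the camera images.
- timer: Watering timer, light grey plastic box fixed to the bench, 168 mm (x) by 165 mm (y = -60 to +105 mm), flat top 60 mm above the bench. Origin on the bench under the middle of the battery opening, which is 134 by 88 mm and shut by the cover, flush with the box top; x points level from slot end to tab end, ahead within 20 degrees of the robot's x; z up. Blank display, hose spigots on its +y part.
- slot (a point): Slot under the 4 mm lip at the -x end of the opening, 68 mm from the timer's origin, 54 mm above the bench; axes as the timer. The cover's tongues sit in it. The cover swings about the lip's inner lower edge, a line along y, 1 mm towards +x and 2 mm above this point. It has room to swing about 40 degrees (tab end up); swung up, it can be drawn out along its own +x.
- cover_center (a point): Loose battery cover, a dark grey plate 127 mm (x) by 84 mm (y), 8 mm thick, about 125 g. This point is the plate's centre, half-way through; z is the outer side, x points to the tab end; axes as the timer's while shut (plate top then 60 mm above the bench). Flat underside. Two tongues stick out 10 mm from the -x edge, level with the underside, 6 mm of them under the slot's lip.
- cover_tongue (a point): On the cover, midway between its two tongues, 68 mm from the cover's centre along -x and 2 mm below it; lies at the slot point while the cover is shut.
- rib (a point): Grip rib, a fixed upright bar across the cover's outer side: 6 mm thick (x), 40 mm wide (y), rising 30 mm above the plate. This point is its middle, 17 mm above the plate's top, straight above the cover's centre; axes as the cover.
- tab_face (a point): Middle of the outer (+x) face of the release tab's upright paddle, 17 mm above the plate's top, 48 mm along +x from the rib's mid-plane when released. Paddle 6 mm thick, 36 mm wide, 30 mm high above the plate. Rib and tab are pinched in one grasp along the cover's x: 51 mm over their outer faces, 42 mm with the tab fully in. Pressing takes 2 to 5 N; 10 to 20 N of grip holds the cover.
- tab (a joint): Travel of the release tab along the cover's -x (towards the rib): 0 released, 0.009 m fully pressed; springs back when let go. Below about 4 mm its catch stays under the lip at the opening's +x end and the cover cannot be lifted.
- tray: Bamboo tray, loose, 0.7 kg, 247 mm (x) by 187 mm (y) outside, walls 6 mm thick and 22 mm high, floor 6 mm thick. Origin at the middle of its underside, on the bench. The cover lies flat in it with its x along the tray's x, either way round.
- pot: Bystander: empty black plastic plant pot, 120 mm across, 110 mm high, origin under its middle.
- saucer: Bystander: clay saucer, 110 mm across, 20 mm high, origin under its middle.
- bottle: Bystander: white plastic spray bottle with press-button nozzle, 76 mm across, 212 mm high, origin under its middle.
Mind the look-alikes: they are no part of the job. What is shaped like the part that bears cover_center but green is not meant.

How it is judged:
On the way, in this order (a step that is already met when the one before it is completed fails the run):
1. the tab is pressed in (more than 4 mm) while the cover is still shut in its frame (value of joint tab above 0.004 m and distance between cover_tongue and slot below 0.01 m and angle between cover_center's own z axis and vertical below 0.1 rad), for 0.1 s.
2. the cover is swung up more than 11 degrees with its tongues still within 15 mm of their slot (angle between cover_center's own z axis and vertical above 0.2 rad and distance between cover_tongue and slot below 0.015 m), for 0.1 s.
3. the cover is lowered, still held, to within 10 mm of the tray floor (z of cover_center in the frame of tray below 0.02 m and horizontal distance between cover_center and tray below 0.06 m and contact force between the fingers and cover above 0.5 N), for 0.05 s.
At the end, for the whole second after the job is handed in: The cover lies flat on the tray floor (within 5 degrees, outer side up, its centre within 60 mm of the tray's middle and not propped on the rim), its tab sprung back, and the tray stands within 40 mm of where it was (z of cover_center in the frame of tray between 0.004 and 0.014 m and horizontal distance between cover_center and tray below 0.06 m and angle between cover_center's own z axis and vertical below 0.08 rad and value of joint tab below 0.002 m and distance of tray from where it was at the start of the episode below 0.04 m and angle between tray's own z axis and vertical below 0.05 rad); the robot touches nothing.
It fails at once if pot, saucer or bottle moved more than 30 mm (distance of any of pot, saucer, bottle from where it was at the start of the episode above 0.03 m).
It also fails if it takes over 45 s, if anything falls off the work surface, if the arm or the gripper's body presses on something with over 40 N, if the wrist force passes 120 N, or if a joint passes its speed limit or range.

## Working session

There is one attempt and no reset: what is moved stays moved. The work goes in short steps, Python scripts to look and compute and a shell command to move; the robot and the scene stay as the last step left them, time stands still between calls to the robot, and variables do not carry over. Pictures are saved under pics/ and viewed, and the job is handed in when it is done.

```bash
ls; mkdir -p pics
python3 - <<'E'
from plant import robot
import cv2,numpy as np
np.set_printoptions(precision=4,suppress=True)
print(robot.read_state(), robot.grasp_offset)
for c in("scene","top"):
    p,d=robot.read_camera(c); cv2.imwrite(f"pics/{c}0.png",p[:,:,::-1]); np.save(f"{c}0.npy",d); print(robot.camera_model(c))
    for q in("cover_center","tray","rib","tab_face","timer"):
        print(c,q,[(r["rect"],round(r["conf"],2)) for r in robot.look_for(c,q)])
        print(c,q,[(r["at"],round(r["conf"],2)) for r in robot.tip_of(c,q)])
E
```

```text
pics
{'t': 0.0, 'q': array([ 1.0976,  0.1312,  1.4893, -0.    ,  1.523 , -0.0854]), 'dq': array([ 0.0011,  0.0006,  0.0001, -0.0014,  0.0015,  0.0002]), 'joint_torque': array([  0.0007, -55.9839, -49.1764,   0.0768,   0.035 ,  -0.0001]), 'tool_pos': array([0.2266, 0.555 , 0.2176]), 'orientation': array([-0.6052, -3.0822,  0.0028]), 'force': array([0.0678, 0.1156, 0.0473]), 'wrist_torque': array([ 0.0257,  0.022 , -0.014 ]), 'opening': 0.09307327015581664} 0.0188
{'camera_matrix': array([[507.2695,   0.    , 318.2901],
       [  0.    , 507.2695, 234.0218],
       [  0.    ,   0.    ,   1.    ]]), 'dist': array([-0.0155,  0.    ,  0.    ,  0.    ,  0.    ]), 'pose': array([[ 0.613 ,  0.6478, -0.4523,  1.1923],
       [ 0.79  , -0.4939,  0.3633, -0.4832],
       [ 0.012 , -0.58  , -0.8145,  1.1954],
       [ 0.    ,  0.    ,  0.    ,  1.    ]])}
scene cover_center [([315.2, 175.2, 33.0, 33.7], 0.87), ([411.0, 271.9, 55.3, 53.3], 0.65), ([369.0, 206.2, 39.2, 41.4], 0.63), ([300.4, 239.4, 57.1, 37.0], 0.59)]
scene cover_center [([173.1, 312.7], 0.92), ([204.3, 368.9], 0.83), ([263.9, 407
[... 1436 characters left out ...]
 ([484.3, 260.4, 36.4, 31.9], 0.18)]
top tray [([249.7, 390.1], 0.84)]
top rib [([253.9, 328.4, 44.6, 44.1], 0.95), ([322.3, 272.0, 36.6, 47.0], 0.81), ([253.2, 251.3, 38.3, 45.6], 0.66), ([265.6, 181.8, 40.3, 47.4], 0.56)]
top rib [([181.8, 262.6], 0.94), ([252.0, 250.3], 0.85), ([272.4, 319.6], 0.62), ([326.1, 254.5], 0.61)]
top tab_face [([247.6, 246.3, 77.3, 68.3], 0.63), ([313.6, 253.2, 11.5, 10.1], 0.51), ([270.4, 317.6, 16.7, 17.0], 0.46), ([257.9, 231.6, 9.9, 14.6], 0.43)]
top tab_face [([193.6, 261.5], 0.7), ([314.9, 266.6], 0.67), ([230.9, 260.3], 0.63), ([253.1, 313.6], 0.48), ([251.5, 254.7], 0.19)]
top timer [([246.2, 247.2, 77.3, 65.5], 0.55)]
top timer [([254.8, 257.8], 0.82)]
```

View pics/scene0.png

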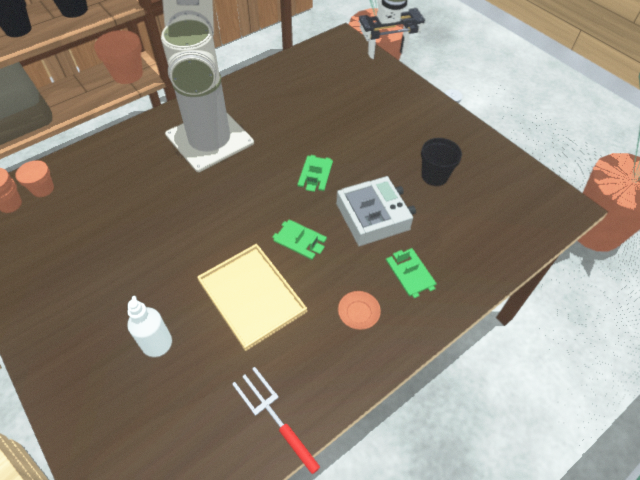

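View pics/top0.png

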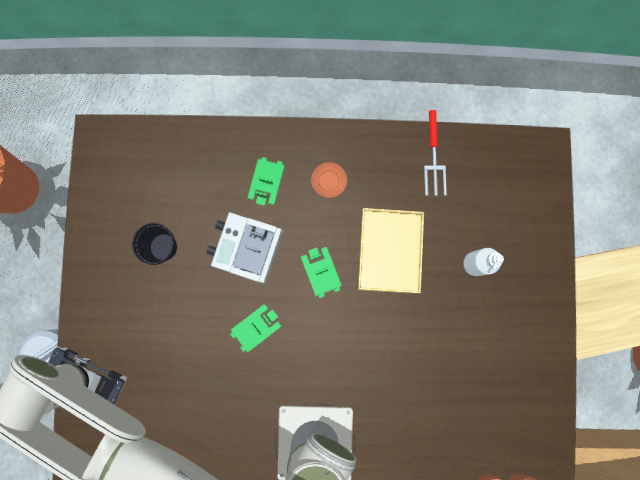

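Run:
```python
import cv2
p=cv2.imread("pics/top0.png")[150:370,190:450]; cv2.imwrite("pics/topc.png",cv2.resize(p,None,fx=3,fy=2.7,interpolation=cv2.INTER_CUBIC))
p=cv2.imread("pics/scene0.png")[140:320,240:460]; cv2.imwrite("pics/scenec.png",cv2.resize(p,None,fx=3.3,fy=3.3,interpolation=cv2.INTER_CUBIC))
```

```text
(no output)
```

View pics/topc.png

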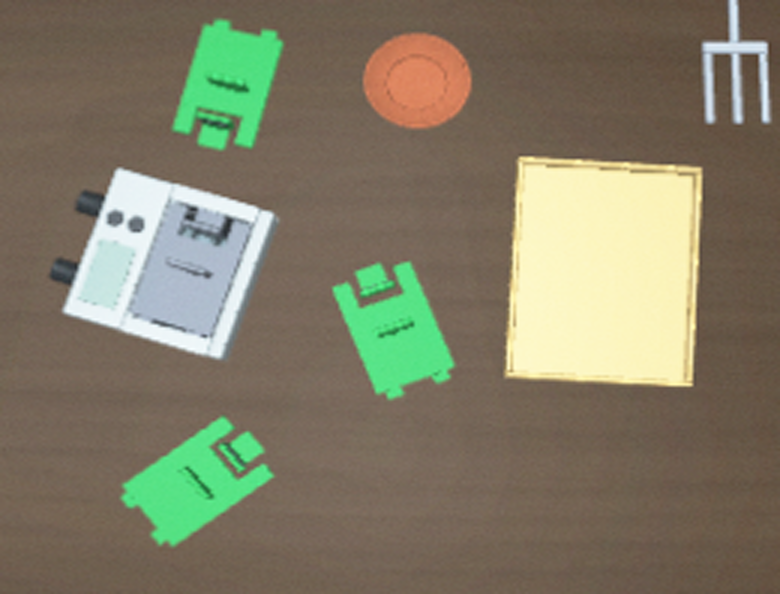

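View pics/scenec.png

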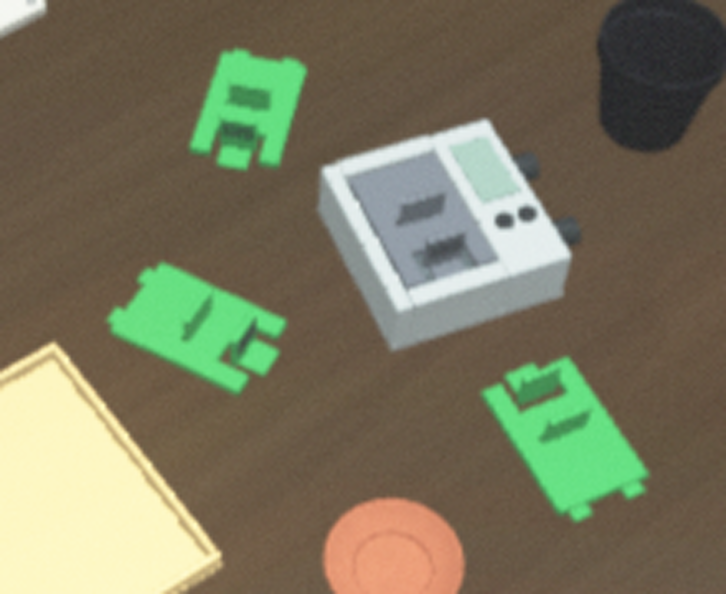

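The cover I want is the dark grey one, shut in the timer at top (257,249) and scene (369,205). The look-alikes are the green ones at top (266,181), (320,271) and (255,329), which I'll ignore. In the close crop the tab end faces away from the robot, towards +x.

```bash
cat > h.py <<'E'
import numpy as np,cv2
from plant import robot
np.set_printoptions(precision=4,suppress=True)
def cloud(c,d):
    m=robot.camera_model(c);K=m["camera_matrix"];T=m["pose"]
    v,u=np.mgrid[0:480,0:640]
    n=cv2.undistortPoints(np.stack([u.ravel(),v.ravel()],1).astype(float)[:,None],K,m["dist"])[:,0]
    P=np.c_[n*d.ravel()[:,None],d.ravel()]
    P=P@T[:3,:3].T+T[:3,3]; return P.reshape(480,640,3)
def atz(c,u,v,z):
    m=robot.camera_model(c);T=m["pose"]
    n=cv2.undistortPoints(np.array([[[u,v]]],float),m["camera_matrix"],m["dist"])[0,0]
    r=T[:3,:3]@np.r_[n,1]; return T[:3,3]+r*(z-T[2,3])/r[2]
def proj(c,P):
    m=robot.camera_model(c);Ti=np.linalg.inv(m["pose"])
    return cv2.projectPoints((P@Ti[:3,:3].T+Ti[:3,3])[:,None],np.zeros(3),np.zeros(3),m["camera_matrix"],m["dist"])[0][:,0]
E
python3 - <<'E'
from h import *
for c in("top","scene"):
    P=cloud(c,np.load(c+"0.npy"))
    for q,zl,zh in(("timer",.05,.07),("tray",-.01,.035)):
        s=robot.silhouettes(c,q)
        for r in s[:2]:
            X=P[r["pixels"]]; z=X[:,2]; X=X[(z>zl)&(z<zh)]
            R=cv2.minAreaRect(X[:,:2].astype(np.float32))
            print(c,q,round(r["conf"],2),len(X),np.median(X[:,2]),X[:,2].std(),R)
    # taller points (rib/tab)
    b=(P[...,0]>.3)&(P[...,0]<.65)&(P[...,1]>0)&(P[...,1]<.35)&(P[...,2]>.078)&(P[...,2]<.12)
    v,u=np.nonzero(b); print(c,len(u)); print(np.c_[u,v,P[b]][:40])
E
```

```text
top timer 0.72 1874 0.05932674690878803 0.0033276549929446516 ((0.5739725828170776, 0.21750694513320923), (0.16639775037765503, 0.16842684149742126), 73.71449279785156)
top tray 0.67 5022 0.00617685801344936 0.005759124189585445 ((0.5834435224533081, -0.21940895915031433), (0.19614289700984955, 0.25430628657341003), 87.86580657958984)
top tray 0.32 1 0.011060427378655202 0.0 ((0.6300086379051208, 0.20078836381435394), (0.0, 0.0), 0.0)
top 66
[[251.     231.       0.6169   0.1998   0.0886]
 [252.     231.       0.6167   0.1966   0.091 ]
 [253.     231.       0.6171   0.1941   0.0883]
 [254.     231.       0.6178   0.1918   0.0831]
 [251.     232.       0.6134   0.199    0.0937]
 [252.     232.       0.6135   0.1962   0.0935]
 [253.     232.       0.6141   0.1938   0.0894]
 [254.     232.       0.6137   0.1905   0.0927]
 [255.     232.       0.6146   0.1885   0.086 ]
 [256.     232.       0.6143   0.1852   0.0893]
 [257.     232.       0.6151   0.183    0.0831]
 [252.     233.       0.6119   0.1974   0.0831]
 [253.     233.       0.612    0.1946   0.0826]
 [254.     233.       0.6111  
[... 2834 characters left out ...]
  0.5636   0.1807   0.088 ]
 [364.     201.       0.5674   0.1807   0.0918]
 [365.     201.       0.57     0.1821   0.0932]
 [366.     201.       0.5708   0.1853   0.0917]
 [367.     201.       0.5699   0.1903   0.087 ]
 [368.     201.       0.5704   0.1939   0.0849]
 [369.     201.       0.5722   0.196    0.0851]
 [370.     201.       0.572    0.2004   0.0817]
 [371.     201.       0.573    0.2034   0.0804]
 [372.     201.       0.5752   0.2052   0.0812]
 [362.     202.       0.5653   0.1755   0.0892]
 [363.     202.       0.5679   0.1768   0.0907]
 [364.     202.       0.5673   0.1815   0.0866]
 [365.     202.       0.5674   0.1854   0.0838]
 [366.     202.       0.5676   0.1892   0.0812]]
```

```bash
cat >> h.py <<'E'
from scipy.spatial.transform import Rotation as Ro
E
python3 - <<'E'
from h import *
from scipy.optimize import minimize
yaw=np.deg2rad(-16.4); o=np.array([.5684,.1954])
R=np.array([[np.cos(yaw),-np.sin(yaw)],[np.sin(yaw),np.cos(yaw)]])
# rib/tab points in timer frame
for c in("top","scene"):
    P=cloud(c,np.load(c+"0.npy")); L=(P[...,:2]-o)@R
    for nm,a,b in(("rib",-.015,.012),("tab",.03,.06)):
        m=(L[...,0]>a)&(L[...,0]<b)&(abs(L[...,1])<.03)&(P[...,2]>.074)&(P[...,2]<.1)
        X=L[m]; print(c,nm,len(X),X.mean(0),"z95",np.percentile(P[m][:,2],95),"slope",np.polyfit(X[:,1],X[:,0],1)[0])
    img=cv2.imread(f"pics/{c}0.png"); S=4
    img=cv2.resize(img,None,fx=S,fy=S,interpolation=cv2.INTER_CUBIC)
    def poly(pts,z,col):
        W=np.c_[np.array(pts)@R.T+o,np.full(len(pts),z)]
        q=(proj(c,W)+.5)*S-.5; cv2.polylines(img,[q.astype(int)],True,col,1)
    poly([(-.084,-.06),(.084,-.06),(.084,.105),(-.084,.105)],.06,(0,0,255))
    poly([(-.067,-.044),(.067,-.044),(.067,.044),(-.067,.044)],.06,(0,255,255))
    poly([(-.003,-.02),(.003,-.02),(.003,.02),(-.003,.02)],.09,(255,0,255))
    poly([(.042,-.018),(.048,-.018),(.048,.018),(.042,.018)],.09,(255,0,255))
    u,v=proj(c,np.array([[o[0],o[1],.06]]))[0]; u=int(u*S);v=int(v*S)
    cv2.imwrite(f"pics/ov_{c}.png",cv2.resize(img[v-190:v+190,u-200:u+200],None,fx=1.5,fy=1.5))
print("tray tip",atz("top",390.1,249.7,0))
ims=[]
for u,v in((363,209),(424,212),(421,292),(360,290)):print(atz("top",u,v,.022))
s=robot.read_state();M=Ro.from_rotvec(s["orientation"]).as_matrix();print(M)
E
```

```text
top rib 32 [-0.0013 -0.001 ] z95 0.09415684408861194 slope 0.00025766163811377293
top tab 35 [0.0442 0.0004] z95 0.09359665427967039 slope 0.01022741519633549
scene rib 67 [ 0.0024 -0.0006] z95 0.09212996681359979 slope -0.016847817078037976
scene tab 62 [ 0.0474 -0.0014] z95 0.09103525416898421 slope 0.0069148328577150996
tray tip [ 0.5823 -0.2151  0.    ]
[ 0.7018 -0.128   0.022 ]
[ 0.6982 -0.3143  0.022 ]
[ 0.4556 -0.3065  0.022 ]
[ 0.4571 -0.1233  0.022 ]
[[-0.9258  0.3781 -0.    ]
 [ 0.3781  0.9258 -0.    ]
 [ 0.     -0.     -1.    ]]
```

View pics/ov_top.png

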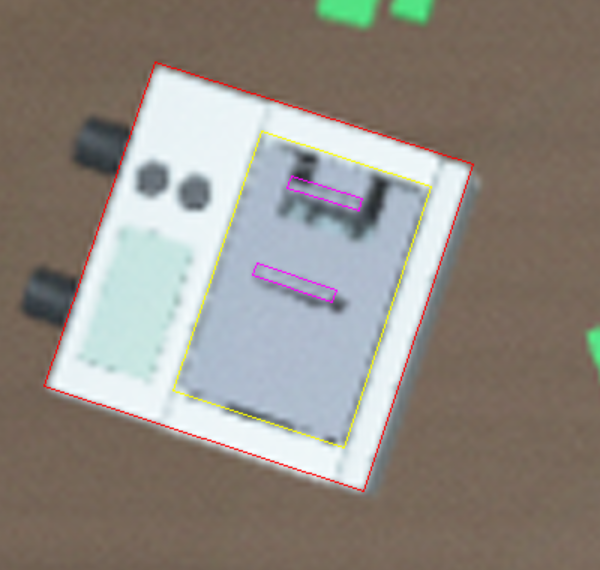

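View pics/ov_scene.png

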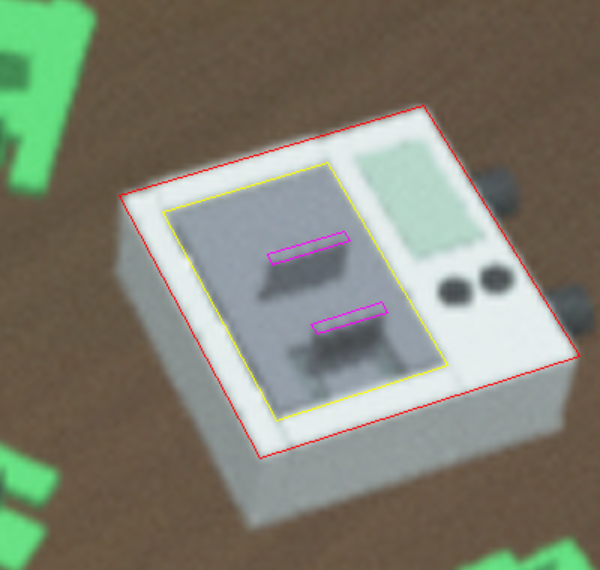

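```bash
python3 -m handwheel '0.6 -0.6 0 0 0 -0.95;0.6 -0.6 0 0 0 -0.95;0.6 -0.6 0 0 0 -0.95;0.6 -0.6 0 0 0 -0.95;0.6 -0.6 0 0 0 -0.95' -1 18; python3 -m handwheel '0.6 -0.6 -0.1 0 0 -0.92;0.6 -0.6 -0.1 0 0 -0.92;0.6 -0.6 -0.1 0 0 -0.92;0.6 -0.6 -0.1 0 0 -0.92;0.6 -0.6 -0.1 0 0 -0.92'
python3 - <<'E'
from h import *
def rep(t,yawdeg):
    s=robot.read_state();M=Ro.from_rotvec(s["orientation"]).as_matrix()
    print("t",s["t"],"pos",s["tool_pos"],"share shift",(np.array(t)-s["tool_pos"])/.3)
    yd=np.deg2rad(yawdeg);y=np.array([np.cos(yd),np.sin(yd),0]);z=np.array([0,0,-1.])
    Mt=np.c_[np.cross(y,z),y,z]; print("share turn",np.rad2deg(Ro.from_matrix(Mt@M.T).as_rotvec())/45, s["q"])
rep([.5857,.1903,.13],-16.4)
E
```

```text
t: 1.8
tool_pos: [0.4048, 0.3772, 0.2188]
orientation: [1.695, 2.645, 0.001]
force: [0.7, -0.5, 0.2]
opening: 0.0927
t: 2.3
tool_pos: [0.5805, 0.2014, 0.1893]
orientation: [2.521, 1.875, 0.001]
force: [0.6, 1.4, 0.1]
opening: 0.0936
t 2.3 pos [0.5805 0.2014 0.1893] share shift [ 0.0173 -0.0371 -0.1978]
share turn [-0.0003  0.0006  0.0072] [0.2505 0.1829 1.4837 0.0001 1.4745 0.5424]
```

```bash
python3 -m handwheel '0 0 -0.15 0 0 0;0 0 -0.15 0 0 0;0 0 -0.15 0 0 0'
cat >> h.py <<'E'
def rep(t,yawdeg):
    s=robot.read_state();M=Ro.from_rotvec(s["orientation"]).as_matrix()
    print("t",s["t"],"pos",s["tool_pos"],"share shift",(np.array(t)-s["tool_pos"])/.3)
    yd=np.deg2rad(yawdeg);y=np.array([np.cos(yd),np.sin(yd),0]);z=np.array([0,0,-1.])
    Mt=np.c_[np.cross(y,z),y,z]; print("share turn",np.rad2deg(Ro.from_matrix(Mt@M.T).as_rotvec())/45, s["force"],s["opening"])
E
python3 -c "
from h import *
rep([.5857,.1903,.065],-16.4)"
```

```text
t: 2.6
tool_pos: [0.5779, 0.203, 0.1435]
orientation: [-2.513, -1.882, 0.005]
force: [0.5, 0.8, 1.2]
opening: 0.0931
t 2.6 pos [0.5779 0.203  0.1435] share shift [ 0.0261 -0.0424 -0.2616]
share turn [ 0.0008 -0.0044 -0.0012] [0.5344 0.815  1.1704] 0.09305062925342146
```

```bash
python3 -m handwheel '0.026 -0.042 -0.05 0 0 0;0.026 -0.042 -0.1 0 0 0;0.026 -0.042 -0.1 0 0 0;0.026 -0.042 -0.1 0 0 0'; 
python3 -c "
from h import *
rep([.5857,.1903,.065],-16.4)
for c in ('top','scene'):
  p,d=robot.read_camera(c);u,v=map(int,proj(c,np.array([[.57,.195,.08]]))[0]);cv2.imwrite(f'pics/{c}1.png',cv2.resize(p[v-60:v+60,u-80:u+80,::-1],None,fx=5,fy=5,interpolation=cv2.INTER_CUBIC))"
```

```text
t: 3.0
tool_pos: [0.5864, 0.1908, 0.114]
orientation: [-2.514, -1.883, 0.002]
force: [-0.6, -1.0, -0.2]
opening: 0.0929
t 3.0 pos [0.5864 0.1908 0.114 ] share shift [-0.0024 -0.0015 -0.1632]
share turn [ 0.0002 -0.0014 -0.0012] [-0.588  -1.0434 -0.1546] 0.09289379814012208
```

View pics/scene1.png

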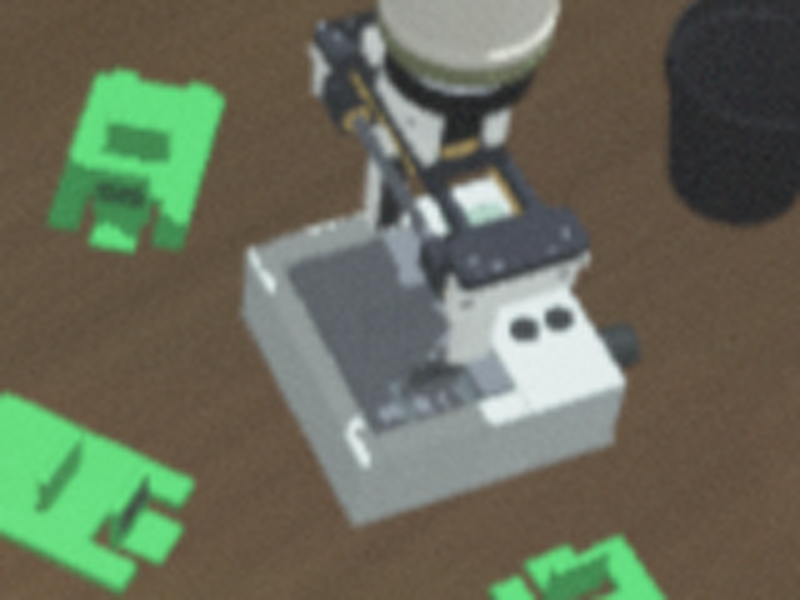

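The scene crop shows the open fingers straddling the rib and tab, near (430,330). I'll lower now.

```bash
python3 -m handwheel '-0.002 -0.002 -0.07 0 0 0;-0.002 -0.002 -0.12 0 0 0;-0.002 -0.002 -0.16 0 0 0;-0.002 -0.002 -0.16 0 0 0;-0.002 -0.002 -0.16 0 0 0'; 
python3 -c "
from h import *
rep([.5857,.1903,.065],-16.4)"
```

```text
t: 3.6
tool_pos: [0.5862, 0.1899, 0.0662]
orientation: [-2.515, -1.882, 0.001]
force: [0.5, -0.1, 1.1]
opening: 0.0932
t 3.6 pos [0.5862 0.1899 0.0662] share shift [-0.0017  0.0012 -0.0041]
share turn [ 0.0002 -0.0009 -0.0007] [ 0.5022 -0.1302  1.0566] 0.09322851957449454
```

```bash
python3 -m handwheel '0 0 0 0 0 0;0 0 0 0 0 0;0 0 0 0 0 0;0 0 0 0 0 0;0 0 0 0 0 0' 1 18;python3 -m handwheel '0 0 0 0 0 0;0 0 0 0 0 0;0 0 0 0 0 0'; 
python3 -c "
from h import *
rep([.5857,.1903,.065],-16.4)"
```

```text
t: 4.1
tool_pos: [0.5865, 0.19, 0.0666]
orientation: [2.515, 1.882, 0.0]
force: [-0.6, 0.0, 0.7]
opening: 0.0577
t: 4.4
tool_pos: [0.5862, 0.1901, 0.0666]
orientation: [-2.515, -1.882, 0.0]
force: [-3.5, 0.6, 3.7]
opening: 0.0415
t 4.4 pos [0.5862 0.1901 0.0666] share shift [-0.0016  0.0007 -0.0053]
share turn [-0.0002 -0.0005 -0.0008] [-3.5329  0.6114  3.7087] 0.041499464251679635
```

```bash
python3 -m handwheel '0 0 0 0 0 0;-0.006 0.002 0.035 -0.044 -0.149 0;-0.006 0.002 0.035 -0.044 -0.149 0;-0.016 0.005 0.068 -0.088 -0.298 0;-0.016 0.005 0.068 -0.088 -0.298 0';python3 -c "
from h import *
rep([.5857,.1903,.065],-16.4)"
```

```text
t: 4.9
tool_pos: [0.5785, 0.1915, 0.0848]
orientation: [2.351, 1.764, 0.211]
force: [-0.2, 0.5, -2.2]
opening: 0.0418
t 4.9 pos [0.5785 0.1915 0.0848] share shift [ 0.024  -0.0041 -0.0659]
share turn [ 0.0897  0.2941 -0.0033] [-0.2492  0.5283 -2.1661] 0.041840518040542334
```

```bash
python3 -m handwheel '-0.012 0.003 0.028 -0.038 -0.128 0;-0.012 0.003 0.028 -0.038 -0.128 0;-0.012 0.003 0.028 -0.038 -0.128 0';python3 -c "
from h import *
rep([.5857,.1903,.065],-16.4)
p,d=robot.read_camera('scene');u,v=map(int,proj('scene',np.array([[.57,.195,.08]]))[0]);cv2.imwrite('pics/scene2.png',cv2.resize(p[v-60:v+60,u-80:u+80,::-1],None,fx=5,fy=5,interpolation=cv2.INTER_CUBIC))"
```

```text
t: 5.2
tool_pos: [0.5778, 0.1925, 0.0951]
orientation: [2.281, 1.709, 0.296]
force: [-0.9, -0.7, -5.0]
opening: 0.0417
t 5.2 pos [0.5778 0.1925 0.0951] share shift [ 0.0264 -0.0073 -0.1002]
share turn [ 0.1252  0.4207 -0.0016] [-0.8661 -0.686  -5.0249] 0.041697352850005996
```

View pics/scene2.png

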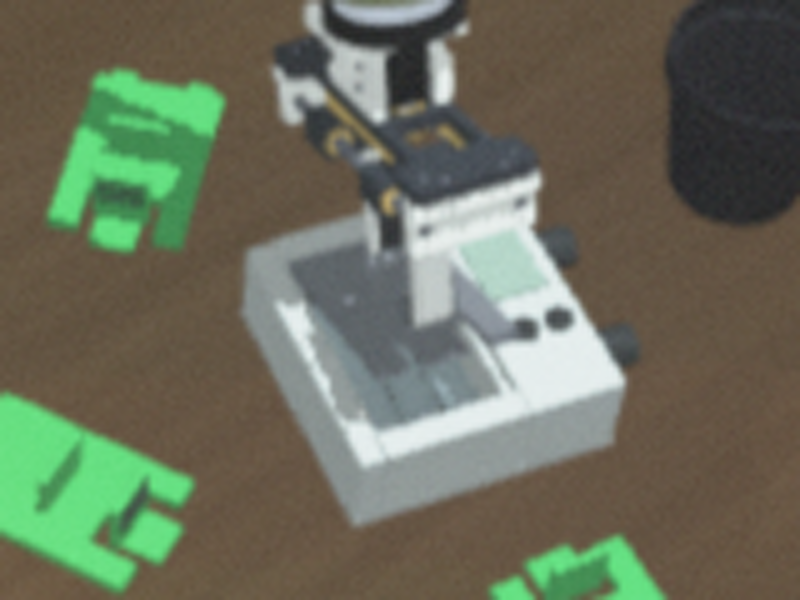

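```bash
python3 -m handwheel '0 0 0 0 0 0;0.03 -0.009 0.012 0 0 0;0.06 -0.018 0.023 0 0 0;0.105 -0.031 0.04 0 0 0;0.105 -0.031 0.04 0 0 0';python3 -c "
from h import *
rep([.5857,.1903,.065],-16.4)"
```

```text
t: 5.75
tool_pos: [0.6128, 0.1825, 0.1097]
orientation: [2.279, 1.703, 0.305]
force: [-0.2, -0.4, -1.3]
opening: 0.0419
t 5.75 pos [0.6128 0.1825 0.1097] share shift [-0.0904  0.0259 -0.1489]
share turn [0.125  0.4308 0.0013] [-0.1615 -0.3689 -1.3402] 0.04186734998266202
```

```bash
python3 -m handwheel '0 0 0.2 0 0 0;0 0 0.35 0 0 0;0 0 0.35 0.06 0.2 0;0 0 0.35 0.125 0.42 0;0 0 0.35 0.125 0.42 0';python3 -c "
from h import *
tr=np.array([.5823-.001,-.2165]);yd=np.deg2rad(-1.5)
print('tray corner-est yaw', np.rad2deg(np.arctan2(-.128+.1233,.7018-.4571)),np.rad2deg(np.arctan2(-.3143+.3065,.6982-.4556)))
t=tr+.0165*np.array([np.cos(yd),np.sin(yd)])
print(t);rep([*t,.10],-1.5)
for c in ('top','scene'):
  p,d=robot.read_camera(c);cv2.imwrite(f'pics/{c}3.png',p[:,:,::-1])"
```

```text
t: 6.25
tool_pos: [0.6115, 0.1822, 0.2135]
orientation: [-2.516, -1.881, -0.004]
force: [0.2, 0.4, -2.0]
opening: 0.0417
tray corner-est yaw -1.1003557657039942 -1.8415217713027774
[ 0.5978 -0.2169]
t 6.25 pos [0.6115 0.1822 0.2135] share shift [-0.0455 -1.3304 -0.3782]
share turn [-0.0026  0.0024  0.3322] [ 0.2195  0.3684 -2.0213] 0.04165354474753237
```

View pics/scene3.png

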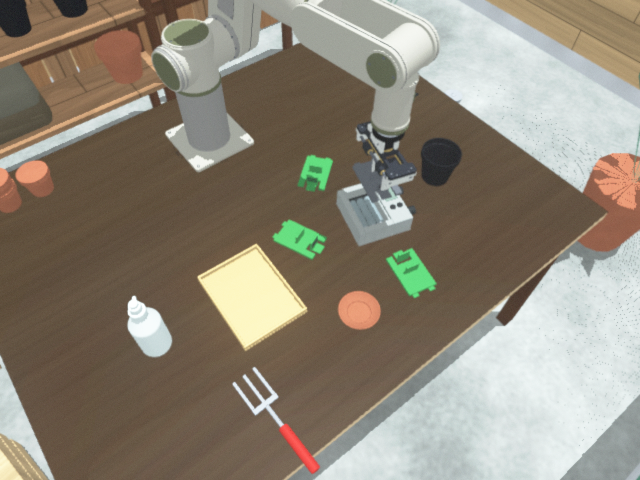

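The scene picture shows the cover held clear of the open timer at about (375,180). I'll carry it to the tray.

```bash
python3 -m handwheel '-0.02 -0.66 0 0 0 0.17;-0.02 -0.66 0 0 0 0.17;-0.02 -0.66 0 0 0 0.17;-0.02 -0.66 0 0 0 0.17;-0.02 -0.66 0 0 0 0.17';python3 -m handwheel '-0.025 -0.66 -0.1 0 0 0.16;-0.025 -0.66 -0.1 0 0 0.16;-0.025 -0.66 -0.1 0 0 0.16;-0.025 -0.66 -0.1 0 0 0.16;-0.025 -0.66 -0.1 0 0 0.16';python3 -m handwheel '0 0 -0.15 0 0 0;0 0 -0.27 0 0 0;0 0 -0.27 0 0 0';python3 -c "
from h import *
rep([.5978,-.2169,.10],-1.5)
for c in ('top','scene'):
  p,d=robot.read_camera(c);u,v=map(int,proj(c,np.array([[.58,-.2165,.05]]))[0]);cv2.imwrite(f'pics/{c}4.png',cv2.resize(p[v-75:v+75,u-80:u+80,::-1],None,fx=4,fy=4,interpolation=cv2.INTER_CUBIC))"
```

```text
t: 6.85
tool_pos: [0.603, -0.0206, 0.2124]
orientation: [2.384, 2.035, 0.004]
force: [0.6, -0.2, -2.0]
opening: 0.0419
t: 7.35
tool_pos: [0.5944, -0.2178, 0.1807]
orientation: [2.253, 2.183, 0.002]
force: [0.1, 1.0, -1.7]
opening: 0.0413
t: 7.65
tool_pos: [0.592, -0.2098, 0.0947]
orientation: [-2.245, -2.188, 0.0]
force: [-1.2, -0.3, -2.1]
opening: 0.0415
t 7.65 pos [ 0.592  -0.2098  0.0947] share shift [ 0.0194 -0.0238  0.0176]
share turn [-0.0056 -0.0056 -0.0005] [-1.2012 -0.2583 -2.0715] 0.04151811239703333
```

View pics/scene4.png

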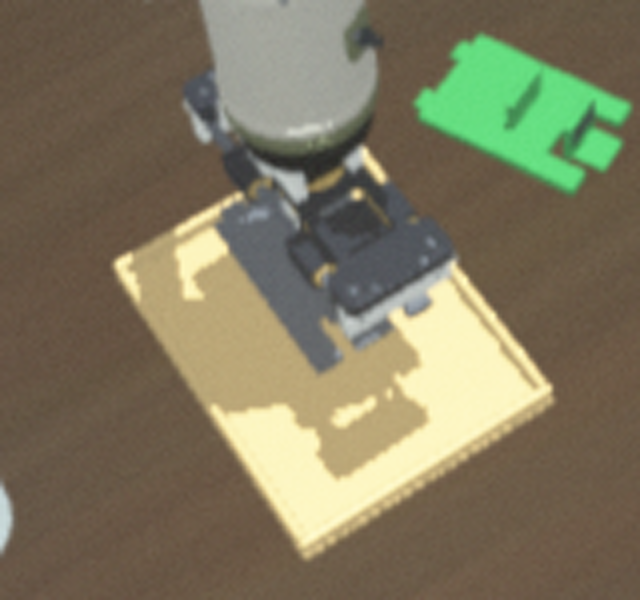

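```bash
python3 -m handwheel '0.019 -0.024 -0.08 0 0 0;0.019 -0.024 -0.15 0 0 0;0.019 -0.024 -0.21 0 0 0;0.019 -0.024 -0.21 0 0 0;0.019 -0.024 -0.21 0 0 0';python3 -c "
from h import *
rep([.5978,-.2169,.0206],-1.5)"
```

```text
t: 8.25
tool_pos: [0.6033, -0.2203, 0.0408]
orientation: [2.246, 2.188, 0.008]
force: [0.7, 0.1, -1.2]
opening: 0.042
t 8.25 pos [ 0.6033 -0.2203  0.0408] share shift [-0.0182  0.0113 -0.0675]
share turn [ 0.0011  0.0097 -0.0002] [ 0.7372  0.1216 -1.2186] 0.041952680009488263
```

```bash
python3 -m handwheel '-0.01 0.008 -0.02 0 0 0;-0.01 0.008 -0.04 0 0 0;-0.01 0.008 -0.05 0 0 0;-0.01 0.008 -0.05 0 0 0';python3 -c "
from h import *
rep([.5978,-.2169,.0206],-1.5)"
```

```text
t: 8.65
tool_pos: [0.5982, -0.2175, 0.0226]
orientation: [2.249, 2.19, 0.005]
force: [-0.3, -0.7, -1.3]
opening: 0.0414
t 8.65 pos [ 0.5982 -0.2175  0.0226] share shift [-0.0015  0.0021 -0.0066]
share turn [-0.0011  0.0049  0.0005] [-0.2571 -0.666  -1.2936] 0.04141184362795009
```

```bash
python3 -m handwheel '0 0 -0.004 0 0 0;0 0 -0.004 0 0 0;0 0 -0.007 0 0 0;0 0 -0.007 0 0 0;0 0 -0.007 0 0 0';python3 -c "
from h import *
rep([.5978,-.2169,.0206],-1.5)"
```

```text
t: 9.15
tool_pos: [0.5988, -0.2178, 0.0211]
orientation: [2.249, 2.189, 0.006]
force: [-0.6, -0.1, -1.7]
opening: 0.0419
t 9.15 pos [ 0.5988 -0.2178  0.0211] share shift [-0.0032  0.0031 -0.0018]
share turn [-0.0005  0.0062  0.0006] [-0.5676 -0.1059 -1.6629] 0.04194514775661773
```

Not touching yet, since the force is still just the cover's weight. I'll go down in 1 mm steps.

```bash
for i in 1; do python3 -m handwheel '0 0 -0.004 0 0 0;0 0 -0.004 0 0 0;0 0 -0.004 0 0 0'; done; python3 -m handwheel '0 0 -0.004 0 0 0;0 0 -0.004 0 0 0;0 0 -0.004 0 0 0'
```

```text
t: 9.45
tool_pos: [0.5988, -0.2179, 0.0202]
orientation: [2.248, 2.189, 0.006]
force: [-3.2, -0.4, 3.4]
opening: 0.0418
t: 9.75
tool_pos: [0.5989, -0.2179, 0.0202]
orientation: [2.248, 2.189, 0.006]
force: [-5.1, 2.4, 12.3]
opening: 0.0419
```

```bash
python3 -m handwheel '0 0 0.003 0 0 0;0 0 0.003 0 0 0';python3 -m handwheel '0 0 0 0 0 0;0 0 0 0 0 0;0 0 0 0 0 0;0 0 0 0 0 0;0 0 0 0 0 0' -1; python3 -m handwheel '0 0 0 0 0 0;0 0 0 0 0 0;0 0 0 0 0 0'
```

```text
t: 9.95
tool_pos: [0.5989, -0.218, 0.0202]
orientation: [2.248, 2.189, 0.006]
force: [-2.5, 0.3, 6.9]
opening: 0.0419
t: 10.45
tool_pos: [0.5983, -0.2176, 0.019]
orientation: [2.249, 2.19, 0.005]
force: [-0.3, -0.2, 0.8]
opening: 0.0772
t: 10.75
tool_pos: [0.5987, -0.2178, 0.0195]
orientation: [2.249, 2.19, 0.006]
force: [0.8, 0.0, 0.2]
opening: 0.0924
```

Released. I'll lift straight up, then clear the view by moving towards -x.

```bash
python3 -m handwheel '0 0 0.1 0 0 0;0 0 0.25 0 0 0;0 0 0.45 0 0 0;0 0 0.6 0 0 0;0 0 0.6 0 0 0'; python3 -m handwheel '-0.5 0.3 0.2 0 0 0;-0.5 0.3 0.2 0 0 0;-0.5 0.3 0.2 0 0 0;-0.5 0.3 0.2 0 0 0;-0.5 0.3 0.2 0 0 0';python3 -m handwheel '0 0.4 0 0 0 0;0 0.4 0 0 0 0;0 0.4 0 0 0 0;0 0.4 0 0 0 0';python3 - <<'E'
from h import *
for c in ('top','scene'):
  p,d=robot.read_camera(c);cv2.imwrite(f'pics/{c}5.png',p[:,:,::-1])
  P=cloud(c,d)
  for q in ('cover_center',):
    for r in robot.silhouettes(c,q):
      X=P[r["pixels"]]; m=np.median(X,0)
      if abs(m[0]-.58)<.12 and abs(m[1]+.216)<.1:
        X=X[X[:,2]<.025]; A=np.c_[X[:,:2],np.ones(len(X))];k=np.linalg.lstsq(A,X[:,2],rcond=None)[0]
        print(c,r["conf"],cv2.minAreaRect(X[:,:2].astype(np.float32)),"plane",k[:2],"z",np.median(X[:,2]))
  print(c,[(r["at"],r["conf"],atz(c,r["at"][1],r["at"][0],0)) for r in robot.tip_of(c,"tray")])
E
```

```text
t: 11.25
tool_pos: [0.6025, -0.2195, 0.2092]
orientation: [2.24, 2.181, 0.013]
force: [0.7, -0.4, 1.5]
opening: 0.093
t: 11.75
tool_pos: [0.4474, -0.1265, 0.2619]
orientation: [2.245, 2.188, 0.009]
force: [0.8, -0.7, -0.0]
opening: 0.0932
t: 12.15
tool_pos: [0.449, -0.0056, 0.2591]
orientation: [2.245, 2.194, 0.006]
force: [0.0, -0.5, 0.5]
opening: 0.0931
top 0.75 ((0.5772585868835449, -0.21738216280937195), (0.08612188696861267, 0.14317116141319275), 86.82344818115234) plane [-0.0105  0.0062] z 0.013659786739441016
top [([250.9, 390.9], 0.69, array([ 0.5787, -0.2176,  0.    ]))]
scene 0.94 ((0.5758670568466187, -0.2170822024345398), (0.08566753566265106, 0.14659835398197174), 89.13570404052734) plane [-0.0028 -0.0158] z 0.0143878516436855
scene [([295.2, 252.7], 0.88, array([ 0.5806, -0.2113,  0.    ]))]
```

View pics/scene5.png

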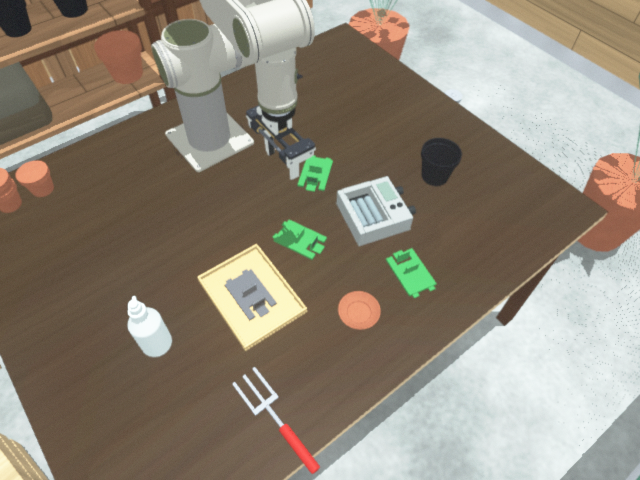

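View pics/top5.png

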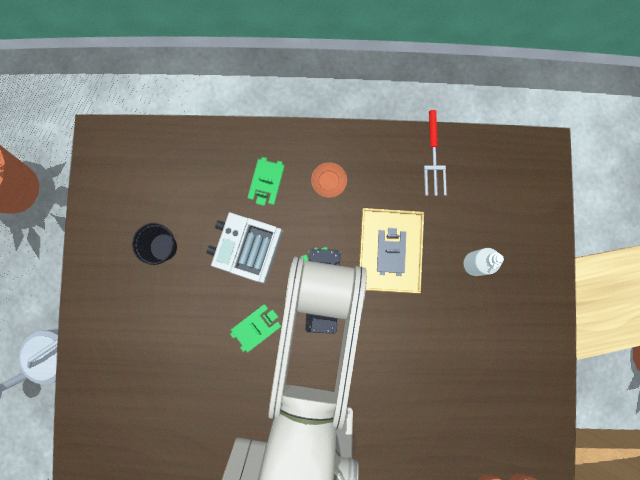

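The cover lies flat in the tray at scene (250,292) and top (391,251), rib side up, with its top at about z = 14 mm. The bystanders look unmoved and the arm is clear, so I'll hand it in.

```bash
python3 -m handwheel '0 0 0 0 0 0;0 0 0 0 0 0'; python3 -c "
from plant import robot
print(robot.close_job())"
```

```text
t: 12.65
tool_pos: [0.4487, -0.0084, 0.2595]
orientation: [2.25, 2.188, 0.006]
force: [0.3, -0.6, 0.5]
opening: 0.0933
the job is handed in; nothing more can be done
None
```

The dark grey battery cover is out of the timer and lying flat in the bamboo tray, rib side up, and I handed the job in at about 12.7 s.

- **Removal:** I pinched the tab fully in (opening about 42 mm), swung the tab end up about 20° about the slot, and drew the cover about 35 mm out along its own x.
- **Placing:** I lowered the cover until the force showed contact with the tray floor. The force reached about 12 N, so I eased off before opening the fingers.
- **Last checks:**
  - Both cameras put the cover's top at about z = 14 mm, close to the 14 mm expected, with a tilt under 1°.
  - The cover is within about 10 mm of the tray's middle.
  - The tray, pot, saucer and bottle look unmoved in the pictures, and the arm is clear.
- **Not measured or differing:**
  - I did not measure the tab's spring-back; I only saw the fingers fully open and clear of it.
  - The two cameras' estimates of the tray's middle differ by about 6 mm, well inside the tolerance.

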